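# Put the driving-test gear lever into fourth

## Robot

A 6-joint arm with a two-finger parallel gripper is mounted at the origin on the work surface. World frame = base frame: x ahead of the robot, y to its left, z up, the work surface at z = 0. Lengths are in m, angles in degrees, forces in N, time in s.
With the tool pointing down it reaches from about 0.3 to 0.775 m from the base axis. Payload 14.6 kg.
Tool frame: the origin (TCP) lies midway between the tips of the shut fingers; the grasp point (between the pads) lies behind it (env.grip_point_offset is the z of the grasp point in the tool frame, in m); z points along the fingers, y is the line along which they close (so a half turn about z gives the same grasp; the last joint's range is limited). The gripper opens to 85 mm and grips with 20 to 120 N. Pads are 22 mm wide; open, the fingers measure 114 mm over their backs; the gripper's body (76 mm by 85 mm) begins 54 mm behind the grasp point. The pads swing forward as they close: fully open they stand 13 mm farther back than shut.
Start: joints at [64.939, 17.183, 87.147, -0, 75.671, -3.816], TCP at [0.199, 0.513, 0.231] pointing down, gripper open.
Joint ranges: [-173.82, 173.82], [-45.26, 126.66], [13.44, 144.39], [-59.66, 239.66], [0, 175.72], [-146.38, 146.38]. Speed limits (degrees/s): [127.2, 127.2, 147.25, 180, 180, 180].

## Interface

Orientations are given as [roll, pitch, yaw] about the fixed x, y, z axes, in that order (R = Rz(yaw) Ry(pitch) Rx(roll)).
In Python, from workcell import telemetry, vision, finish_job, env gives the robot as it stands.
- The arm moves only by the shell command python3 -m jog 'ROWS' [FORCE]. ROWS is JSON, a list of rows, each an object with "rot": the turn, a rotation vector about the world's x, y, z in degrees, a list of three; "offset": the shift along the world's x, y, z in mm, a list of three; "hand": the finger opening in mm, from 0 to 85.4. A call has 1 to 10 rows; each row shifts and turns the commanded pose from where the row before left it; what a row does not reach is not made up. A row lasts 1/12 s, in which the tool goes at most 41.7 mm and 7.16 degrees, less where a joint would pass 70% of its speed; a pose out of reach is approached as far as the arm can. A call is refused whole if a number of a shift passes 41.7 or a number of a turn 7.16, either way. A call with a gripper value outside its range is refused whole. The fingers move at their own pace and stop on an object; FORCE is the grip in N (left out, the last holds). Time passes only in rows, so rows that do not move let the fingers close. It gives the time, the measured TCP pose, the force, the opening and the grip force at its end, in the units of the state.
- telemetry.get_state(): the state, without advancing time (a new reading comes with each control period).
- vision.read_camera(name): name is "scene" or "side" or "wrist"; returns a dict with "img" (400x640x3 uint8, red, green, blue), "fov_y" (degrees; the focal length in pixels is half the picture's height over the tangent of half this angle, whatever the lens; pixels are square), "cx", "cy" (the principal point, pixels), "cam_to_world" (4x4, takes a point from camera to world coordinates). Camera axes: x right, y up, looking along -z (the intrinsics and any distortion apply to the point x, -y, -z); pixel columns grow to the right and rows downward; lengths in m; the calibration is good to about 2 mm. A picture is of the moment at which its call begins. There is no depth.
- finish_job(): hands the job in; it is judged then, once.
The state is a dict: "time_s": time; "joint_pos": joint angles; "dq": joint speeds; "effort": joint torques, N m; "ee_pos": TCP position; "tcp_rot": TCP orientation; "contact_force": force on the tool from outside, world axes, zero at the start; "moment": the same for the moment, N m; "gripper_width": finger opening in m; "gripper_force": force on a finger pad.
Only numpy, scipy, OpenCV 4.12 (cv2) and the standard library are available. Lean on these libraries where they do the work, as an engineer would, in place of code of your own. Each camera call takes 0.05 s, during which the arm holds its last target. There are 200 camera calls.

## Task

The last examinee at this hearing and fitness-to-drive desk left the gear lever somewhere in the first-second channel, and the next reaction test starts in fourth. Push the lever's white knob through neutral and fully home into fourth, without letting it slip into third, fifth or reverse on the way. Push it only: do not grip the knob or lift the reverse collar, and leave the other things on the desk where they are.

Things in the scene. Friction and masses are not known exactly. Their poses are not given: they have to be found in the camera images.
- shifter: Table-top gear lever unit, fixed: black box 170 x 120 mm (x by y), 112 mm high, topped by an aluminium gate plate, on a steel base plate 240 x 200 x 8 mm. Origin: centre of the base plate's underside. Its +x is the driver's forward (away from the robot, within 0.55 rad), +y left, z up. Gate: a neutral lane along y at x = 0, crossed by three channels along x, left, middle and right.
- fourth_slot (a point): On the gate plate's top, 112 mm up, where the stick stands in fourth: unit frame x = -18, y = 0. Gears, front (+x) then rear (-x) end: left channel first, second; middle channel third, fourth; right channel fifth, reverse (red lug). So fourth is the rear end of the middle channel, on the robot's side. The stick has 1.5 mm play each side; channel corners are rounded; walls and ends are solid.
- knob (a point): Centre of the white ball knob, 48 mm in diameter, 195 mm from the lever's pivot (unit frame 0, 0, 30 mm). In the unit's frame it is at 0, 0, 225 mm upright; y = +52 mm in the left channel, -52 mm in the right (z 218 in neutral); x = +42 or -42 mm with a gear fully home (40 in first and second). It starts in the left channel, anywhere from first to second, moves with about 3 N plus damping, and stays where left: no spring, no click.
- gear_lever (a joint): Fore-and-aft angle of the lever, rad: 0 in neutral, positive forward (+x). About +0.215 when third (first and fifth 0.21) is fully home against the solid end of its slot, -0.215 when fourth (second and reverse -0.21) is.
- cross_shaft (a joint): Sideways angle of the lever, rad: +0.27 in the left channel (first and second), 0 in the middle channel (third and fourth), -0.27 in the right channel (fifth and reverse).
- reverse_collar (a joint): Dark steel reverse-lock collar, a sleeve 20 mm in diameter round the stick with a pull flange 33 mm in diameter whose top is 37 mm below the knob's centre, m: 0 down (held by a spring of about 3 N), 0.011 fully pulled up. While it is down, its foot meets the red lug and bars the lever from reverse.
- red_pen: Red pen 130 x 11 x 13 mm lying on the right side of the unit's base plate, beside the box. Origin: middle of its underside, x along the pen.
- headphones: Audiometry headphones lying on the desk, a red and a blue ear cup 140 to 180 mm apart with a black headband reaching 170 mm in their +x, 76 mm high. Origin: on the desk, midway between the cups.
- response_button: Grey patient handset 120 x 28 x 28 mm with a red button at its +x end, lying on the desk. Origin: middle of its underside.
- sanitiser: Pump bottle of hand sanitiser, 61 mm in diameter, 183 mm high, standing behind the lever unit. Origin: centre of its underside.
- eartip_jar: Clear jar of ear tips with a green lid, 66 mm in diameter, 85 mm high, standing behind the lever unit. Origin: centre of its underside.
- otoscope: Otoscope lying on the desk on the robot's left, 145 x 26 x 26 mm. Origin: below the middle of its length, x along it.
- audiometer: Audiometer on the robot's left, fixed: 350 x 430 mm, keyboard 60 to 115 mm high, with a tilted black screen at its far side up to 235 mm high. Origin: centre of its underside.

How it is judged:
By the outcome, as a careful person would: the job done as asked, in the order asked, and still so for the second after the job is handed in, with the robot touching nothing.
It also fails if it takes over 61 s, if anything falls off the work surface, if the arm or the gripper's body presses on something with over 40 N, if the wrist force passes 120 N, or if a joint passes its speed limit or range.

## Working session

There is one attempt and no reset: what is moved stays moved. The work goes in short steps, Python scripts to look and compute and a shell command to move; the robot and the scene stay as the last step left them, time stands still between calls to the robot, and variables do not carry over. Pictures are saved under pics/ and viewed, at most 10 in all, crops included, and the job is handed in when it is done.

```bash
mkdir -p pics; ls
cat > h.py <<'E'
import numpy as np, cv2
from workcell import telemetry, vision, env
def grab(n,f=None):
    c=vision.read_camera(n)
    if f: cv2.imwrite(f,c["img"][:,:,::-1])
    return c
def ray(c,u,v):
    f=200/np.tan(np.radians(c["fov_y"])/2)
    M=np.array(c["cam_to_world"]); d=M[:3,:3]@np.array([(u-c["cx"])/f,-(v-c["cy"])/f,-1])
    return M[:3,3],d/np.linalg.norm(d)
def onz(c,u,v,z):
    o,d=ray(c,u,v); return o+d*(z-o[2])/d[2]
def tri(a,b):
    A=0;B=0
    for o,d in (a,b):
        P=np.eye(3)-np.outer(d,d); A=A+P; B=B+P@o
    x=np.linalg.solve(A,B); return x,[np.linalg.norm(np.cross(x-o,d)) for o,d in (a,b)]
E
python3 - <<'E'
from h import *
s=telemetry.get_state(); print(s, env.grip_point_offset)
for n in("scene","side"):
    c=grab(n,f"pics/{n}0.png"); print(n,[k for k in c],c["fov_y"],c["cx"],c["cy"],np.round(c["cam_to_world"],3).tolist(),{k:c[k] for k in c if k not in("img","cam_to_world")})
E
```

```text
pics
{'time_s': 0.0, 'joint_pos': array([ 6.49401783e+01,  1.72163813e+01,  8.71805471e+01,  3.25383046e-03,
        7.56697951e+01, -3.81843462e+00]), 'dq': array([-0.02177996,  0.04082282,  0.0772406 , -0.03045499, -0.10838462,
        0.01013256]), 'effort': array([-2.74742437e-03, -5.43517184e+01, -3.61777496e+01, -2.71912077e-04,
        4.05135448e-03,  3.78890741e-05]), 'ee_pos': array([0.19917835, 0.51241895, 0.23071228]), 'tcp_rot': array([-1.79933635e+02, -7.58809695e-03,  1.58757801e+02]), 'contact_force': array([-0.10089357, -0.23128508,  0.02170907]), 'moment': array([ 0.04810065, -0.01183914,  0.00804764]), 'gripper_force': 0.0, 'gripper_width': 0.08540564003287218} -0.0187
scene ['img', 'fov_y', 'cx', 'cy', 'cam_to_world'] 50.471536058317724 317.26909445138887 203.65761315558782 [[-0.508, -0.515, 0.69, 1.411], [0.861, -0.317, 0.397, 0.514], [0.015, 0.796, 0.605, 0.923], [0.0, 0.0, 0.0, 1.0]] {'fov_y': 50.471536058317724, 'cx': 317.26909445138887, 'cy': 203.65761315558782}
side ['img', 'fov_y', 'cx', 'cy', 'cam_to_world'] 50.70696657310981 315.3398344128141 191.2708280517118 [[0.823, 0.387, -0.416, -0.014], [-0.568, 0.534, -0.627, -0.832], [-0.02, 0.752, 0.659, 1.087], [0.0, 0.0, 0.0, 1.0]] {'fov_y': 50.70696657310981, 'cx': 315.3398344128141, 'cy': 191.2708280517118}
```

View pics/scene0.png

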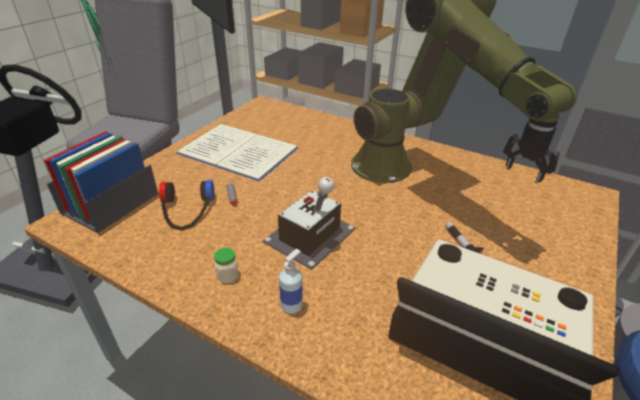

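View pics/side0.png

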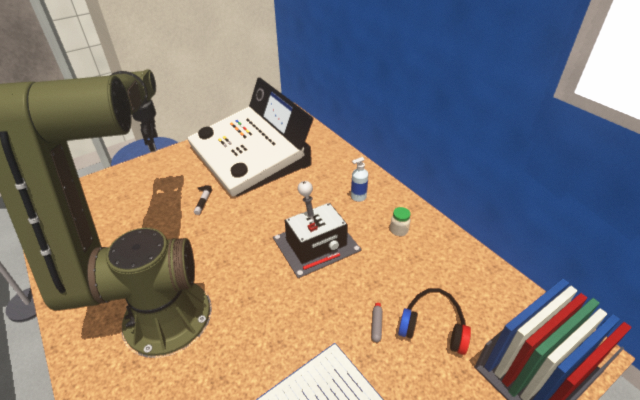

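Scene view: the knob is at about (326,186) and the unit's base around (310,235). Side view: the knob is at about (305,188), the base around (317,248), and the pen in front of the box. I'll measure the knob and take enlarged crops for the base corners.

Run:
```python
from h import *
R=[]
tiles=[]
for n,(u,v) in (("scene",(326,186)),("side",(305,188))):
    c=grab(n); im=c["img"].astype(int)
    r=im[v-20:v+20,u-20:u+20]
    m=((r.min(2)>110)&(r.max(2)-r.min(2)<35)).astype(np.uint8)
    k,l,st,ce=cv2.connectedComponentsWithStats(m)
    for i in range(1,k): 
        if st[i,4]>15: print(n,ce[i]+[u-20,v-20],st[i])
    i=l[20,20]; uv=ce[i]+[u-20,v-20]
    R.append(ray(c,u,v))
    cr=c["img"][165:275,255:365]; tiles.append(cv2.resize(cr,(400,400),interpolation=cv2.INTER_CUBIC))
print(tri(*R))
cv2.imwrite("pics/crop1.png",np.hstack(tiles)[:,:,::-1])
```

```text
scene [325.6809816  184.48466258] [ 13  12  15  14 163]
scene [313.03157895 197.36842105] [ 0 25 13 15 95]
scene [328.95 202.32] [ 15  32  18   8 100]
side [304.7133758  188.32484076] [ 13  14  14  16 157]
(array([0.51780015, 0.02883345, 0.21631901]), [np.float64(0.00015460239892512394), np.float64(0.0001546023989253178)])
```

View pics/crop1.png

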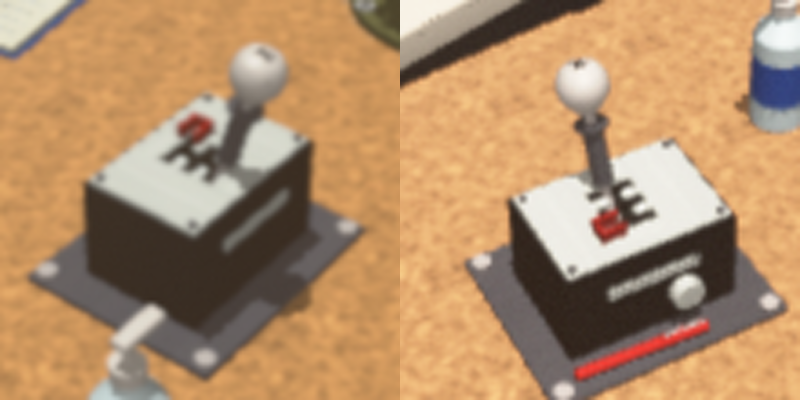

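The crops show the knob at the rear-left (second end). Gate plate corners and base bolts are readable, so I'll compute the unit's frame from them.

```bash
cat >> h.py <<'E'
def crop2uv(x,y): return 255+(x+.5)/400*110-.5,165+(y+.5)/400*110-.5
E
python3 - <<'E'
from h import *
S={"scene":[(88,181),(208,96),(311,140),(195,236)],"side":[(668-400,145),(511-400,201),(572-400,271),(736-400,214)]}
C={n:grab(n) for n in S}
for n in S:
    P=np.array([onz(C[n],*crop2uv(*p),.112) for p in S[n]]); 
    print(n,np.round(P,4).tolist(),P.mean(0))
    print(" sides",np.linalg.norm(P-np.roll(P,-1,0),axis=1))
B={"scene":[(47,269),(205,357),(348,226)],"side":[(81,262),(162,390),(370,300)]}
for n in B:
    P=np.array([onz(C[n],*crop2uv(*p),.010) for p in B[n]]); print(n,np.round(P,4).tolist(),np.linalg.norm(P[0]-P[1]),np.linalg.norm(P[1]-P[2]))
k=tri(ray(C["scene"],325.7,184.8),ray(C["side"],304.7,188.3)); print(k)
E
```

```text
scene [[0.5936, -0.0903, 0.112], [0.4355, -0.068, 0.112], [0.4448, 0.0425, 0.112], [0.6068, 0.0232, 0.112]] [ 0.52018169 -0.02315646  0.112     ]
 sides [0.15958671 0.11086143 0.16317939 0.11422004]
side [[0.5983, 0.0141, 0.112], [0.4411, 0.0369, 0.112], [0.4393, -0.0656, 0.112], [0.5946, -0.0936, 0.112]] [ 0.51835023 -0.02707413  0.112     ]
 sides [0.15889511 0.10256896 0.15777047 0.10775649]
scene [[0.6117, -0.1264, 0.01], [0.6319, 0.0484, 0.01], [0.4206, 0.0734, 0.01]] 0.1759816112040741 0.21269416611914552
side [[0.4227, 0.0747, 0.01], [0.4029, -0.0975, 0.01], [0.6158, -0.1223, 0.01]] 0.17334825968718162 0.2142525473619987
(array([0.51515419, 0.02633242, 0.21812712]), [np.float64(9.400377646740413e-05), np.float64(9.400377646751594e-05)])
```

Unit centre is at about (0.518, -0.025) and yaw is about -6.8° (base bolts in both views agree). The knob sits in the unit frame at about (-9, 51, 218) mm: left channel, slightly rear of neutral. I'll shut the hand, rise, align the tool with the unit and go to a spot behind the knob.

```bash
python3 -m jog '[{"offset":[0,0,30],"rot":[0,0,4.8],"hand":0},{"offset":[0,0,30],"rot":[0,0,4.8],"hand":0},{"offset":[0,0,30],"rot":[0,0,4.8],"hand":0},{"offset":[14,-26,0],"rot":[0,0,0],"hand":0},{"offset":[15,-27,0],"rot":[0,0,0],"hand":0},{"offset":[15,-27,0],"rot":[0,0,0],"hand":0},{"offset":[15,-27,0],"rot":[0,0,0],"hand":0},{"offset":[15,-27,0],"rot":[0,0,0],"hand":0},{"offset":[15,-27,0],"rot":[0,0,0],"hand":0},{"offset":[15,-27,0],"rot":[0,0,0],"hand":0}]'
python3 -m jog '[{"offset":[15,-27,0],"rot":[0,0,0],"hand":0},{"offset":[15,-27,0],"rot":[0,0,0],"hand":0},{"offset":[15,-27,0],"rot":[0,0,0],"hand":0},{"offset":[15,-27,0],"rot":[0,0,0],"hand":0},{"offset":[15,-27,0],"rot":[0,0,0],"hand":0},{"offset":[15,-27,0],"rot":[0,0,0],"hand":0},{"offset":[15,-27,0],"rot":[0,0,0],"hand":0},{"offset":[14,-27,0],"rot":[0,0,0],"hand":0},{"offset":[0,0,0],"rot":[0,0,0],"hand":0},{"offset":[0,0,0],"rot":[0,0,0],"hand":0}]'
cat > see.py <<'E'
import sys
from h import *
f=sys.argv[1]; w,s,d=grab("wrist"),grab("scene"),grab("side")
a=[cv2.resize(c["img"][140:240,270:370],(400,400),interpolation=cv2.INTER_CUBIC) for c in (s,d)]
cv2.imwrite(f,np.hstack(a)[:,:,::-1])
if len(sys.argv)>2: cv2.imwrite(sys.argv[2],w["img"][:,:,::-1])
t=telemetry.get_state(); c0=np.array([.518,-.025]); y=np.radians(-6.8); R=np.array([[np.cos(y),-np.sin(y)],[np.sin(y),np.cos(y)]])
print("t",t["time_s"],"tcp",t["ee_pos"],"unit",R.T@(t["ee_pos"][:2]-c0)*1000,t["tcp_rot"],"F",t["contact_force"])
E
python3 see.py pics/s1.png pics/w1.png
```

```text
time_s: 1.13
ee_pos: [0.3037, 0.3232, 0.3213]
tcp_rot: [180.0, 0.0, 173.2]
contact_force: [0.6, 1.0, 0.5]
gripper_width: 0.0002
gripper_force: 0.0
time_s: 1.97
ee_pos: [0.4226, 0.1076, 0.3211]
tcp_rot: [-180.0, -0.0, 173.0]
contact_force: [-0.3, -0.8, -0.5]
gripper_width: 0.0002
gripper_force: 0.0
t 2.1167 tcp [0.42197324 0.10930175 0.32134458] unit [-111.25312376  121.98705258] [1.79989637e+02 4.46238648e-03 1.73205359e+02] F [-0.16405752 -0.19600213 -0.1131117 ]
```

View pics/w1.png

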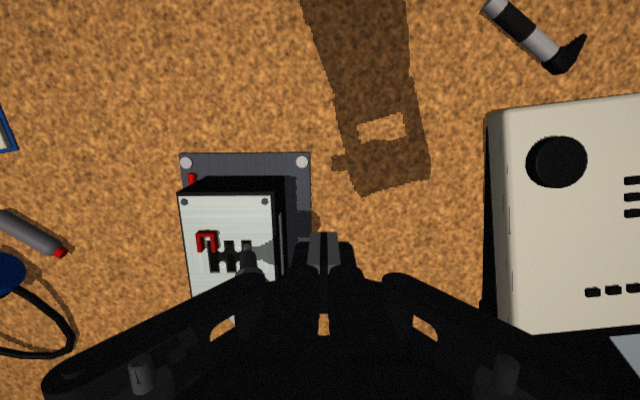

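Wrist view: unit right-aligned with the tool, rear bolts at about (186,162) and (302,161), red lug at (207,240); the fingers hide the knob. I'll check the bolt positions, then go behind the knob and down.

```bash
python3 - <<'E'
from h import *
c=grab("wrist"); 
a,b=onz(c,302,161.5,.010),onz(c,186,161.5,.010); print(a,b,np.linalg.norm(a-b),np.degrees(np.arctan2(*(a-b)[[1,0]]))-90)
for p in ((178,194),(272,193)): print(onz(c,*p,.112))
E
python3 -m jog '[{"offset":[14,-26,0],"rot":[0,0,0],"hand":0},{"offset":[14,-26,0],"rot":[0,0,0],"hand":0},{"offset":[13,-24,0],"rot":[0,0,0],"hand":0},{"offset":[0,0,0],"rot":[0,0,0],"hand":0},{"offset":[0,0,0],"rot":[0,0,0],"hand":0}]'
```

```text
[0.42134472 0.07573112 0.01      ] [ 0.40044208 -0.09884429  0.01      ] 0.17582233045955087 -6.827759763060712
[ 0.42749357 -0.06956968  0.112     ]
[0.43978109 0.0435549  0.112     ]
time_s: 2.58
ee_pos: [0.4634, 0.0326, 0.3211]
tcp_rot: [180.0, -0.0, 173.1]
contact_force: [-0.1, 1.1, 0.3]
gripper_width: -0.0002
gripper_force: 0.0
```

```bash
python3 -m jog '[{"offset":[0,0,-30],"rot":[0,0,0],"hand":0},{"offset":[0,0,-30],"rot":[0,0,0],"hand":0},{"offset":[0,0,-30],"rot":[0,0,0],"hand":0},{"offset":[0,0,-20],"rot":[0,0,0],"hand":0},{"offset":[0,0,0],"rot":[0,0,0],"hand":0},{"offset":[0,0,0],"rot":[0,0,0],"hand":0}]'; python3 see.py pics/s2.png pics/w2.png
```

```text
time_s: 3.08
ee_pos: [0.463, 0.0336, 0.2116]
tcp_rot: [-180.0, -0.0, 173.2]
contact_force: [0.8, -0.2, 0.5]
gripper_width: 0.0002
gripper_force: 0.0
t 3.2333 tcp [0.4638867  0.03308062 0.21307147] unit [-60.60961665  51.26482771] [1.79979740e+02 1.58513325e-01 1.73194789e+02] F [ 0.335543   -0.1530433  -0.62139742]
```

View pics/s2.png

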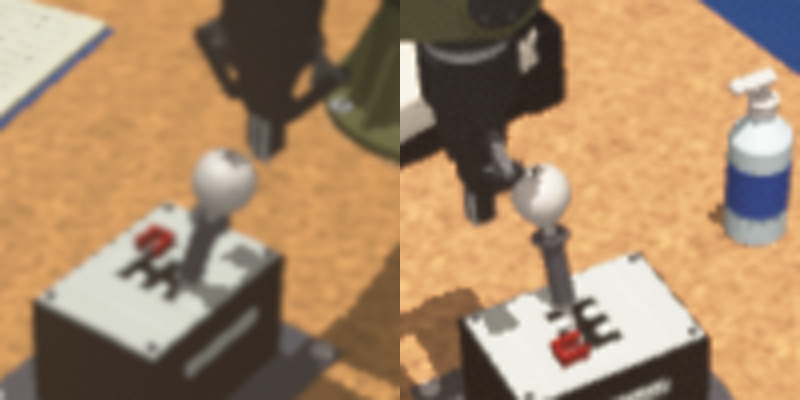

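The finger stands behind the knob, laterally in line. Approaching slowly to find contact.

```bash
python3 -m jog '[{"offset":[6,-0.7,0],"rot":[0,0,0],"hand":0},{"offset":[6,-0.7,0],"rot":[0,0,0],"hand":0},{"offset":[0,0,0],"rot":[0,0,0],"hand":0}]'
python3 -m jog '[{"offset":[2,-0.24,0],"rot":[0,0,0],"hand":0}]'
python3 -m jog '[{"offset":[2,-0.24,0],"rot":[0,0,0],"hand":0}]'
python3 -m jog '[{"offset":[2,-0.24,0],"rot":[0,0,0],"hand":0}]'
python3 -m jog '[{"offset":[2,-0.24,0],"rot":[0,0,0],"hand":0}]'
```

```text
time_s: 3.48
ee_pos: [0.4765, 0.0311, 0.2118]
tcp_rot: [180.0, 0.1, 173.1]
contact_force: [0.6, -0.4, -0.6]
gripper_width: -0.0002
gripper_force: 0.0
time_s: 3.57
ee_pos: [0.4776, 0.0309, 0.2114]
tcp_rot: [180.0, 0.0, 173.1]
contact_force: [-0.2, 0.4, -0.2]
gripper_width: 0.0002
gripper_force: 0.0
time_s: 3.65
ee_pos: [0.4795, 0.0307, 0.2113]
tcp_rot: [-180.0, -0.0, 173.1]
contact_force: [0.0, -0.1, -0.5]
gripper_width: 0.0002
gripper_force: 0.0
time_s: 3.73
ee_pos: [0.4814, 0.0304, 0.2113]
tcp_rot: [180.0, -0.0, 173.2]
contact_force: [-1.8, 0.1, 1.5]
gripper_width: -0.0003
gripper_force: 0.8
time_s: 3.82
ee_pos: [0.4833, 0.0303, 0.2113]
tcp_rot: [180.0, -0.0, 173.2]
contact_force: [-2.9, 1.3, 2.1]
gripper_width: 0.0001
gripper_force: 1.7
```

Contact at about 0.481, as predicted (knob at x ≈ -8.5). Pushing on ~6 mm to neutral.

```bash
python3 -m jog '[{"offset":[2,-0.24,0],"rot":[0,0,0],"hand":0},{"offset":[2,-0.24,0],"rot":[0,0,0],"hand":0},{"offset":[2,-0.24,0],"rot":[0,0,0],"hand":0},{"offset":[0,0,0],"rot":[0,0,0],"hand":0}]'
cat > knob.py <<'E'
from h import *
R=[]
for n,(u0,v0,u1,v1) in (("scene",(300,165,350,205)),("side",(285,165,335,215))):
    c=grab(n); im=cv2.resize(c["img"],None,fx=4,fy=4,interpolation=cv2.INTER_CUBIC).astype(int)[v0*4:v1*4,u0*4:u1*4]
    m=((im.min(2)>105)&(im.max(2)-im.min(2)<40)).astype(np.uint8)
    k,l,st,ce=cv2.connectedComponentsWithStats(m)
    out=[]
    for i in range(1,k):
        if st[i,4]<800: continue
        p=cv2.findContours((l==i).astype(np.uint8),0,1)[0][0]; (x,y),r=cv2.minEnclosingCircle(p)
        out.append((st[i,4]/(np.pi*r*r),(x+.5)/4+u0-.5,(y+.5)/4+v0-.5,r/4))
    o=max(out); print(n,np.round(o,2)); R.append(ray(c,o[1],o[2]))
x,e=tri(*R); y=np.radians(-6.8); Q=np.array([[np.cos(y),-np.sin(y)],[np.sin(y),np.cos(y)]])
t=telemetry.get_state(); c0=[.5175,-.0245]
print("knob",x,e[0],"unit mm",Q.T@(x[:2]-c0)*1e3,"tcp",t["ee_pos"],Q.T@(t["ee_pos"][:2]-c0)*1e3,t["contact_force"],t["time_s"])
E
python3 knob.py
```

```text
time_s: 4.15
ee_pos: [0.4895, 0.0295, 0.2112]
tcp_rot: [180.0, -0.0, 173.2]
contact_force: [-3.0, 0.7, 1.1]
gripper_width: -0.0001
gripper_force: 1.4
scene [  0.87 324.1  186.01   7.7 ]
side [  0.58 308.88 189.12   8.28]
knob [0.52352899 0.0217007  0.21550793] 0.003907884415709181 unit mm [ 0.51622785 46.58956039] tcp [0.48931437 0.02953159 0.21122412] [-34.38491419  50.31421918] [-1.83991564  0.33464528  1.81936   ] 4.25
```

Knob is near x = 0 (TCP face says +0.6, though the side view is partly hidden). Now round to its left side.

```bash
python3 -m jog '[{"offset":[-8,1,1],"rot":[0,0,0],"hand":0},{"offset":[-10,1.2,1],"rot":[0,0,0],"hand":0},{"offset":[2.3,18,0],"rot":[0,0,0],"hand":0},{"offset":[2.3,18,0],"rot":[0,0,0],"hand":0},{"offset":[2.3,18,0],"rot":[0,0,0],"hand":0},{"offset":[0,0,0],"rot":[0,0,0],"hand":0},{"offset":[17,-2,0],"rot":[0,0,0],"hand":0},{"offset":[17,-2,0],"rot":[0,0,0],"hand":0},{"offset":[17,-2,0],"rot":[0,0,0],"hand":0},{"offset":[0,0,0],"rot":[0,0,0],"hand":0}]'
sed -i 's/270:370/255:355/;s/140:240,/150:250,/' see.py; python3 knob.py; python3 see.py pics/s3.png
```

```text
time_s: 5.08
ee_pos: [0.5304, 0.079, 0.2132]
tcp_rot: [-180.0, 0.0, 173.1]
contact_force: [-0.1, 0.9, -0.4]
gripper_width: 0.0002
gripper_force: 0.0
scene [  0.86 324.47 185.7    8.19]
side [  0.69 307.31 188.88   8.57]
knob [0.52060612 0.02316735 0.21615268] 0.00211639890461177 unit mm [-2.55973429 47.69981212] tcp [0.52862322 0.07932301 0.21302963] [ -1.24808723 104.4097004 ] [ 0.32597576  0.69245409 -0.08030875] 5.1833
t 5.3333 tcp [0.52846127 0.07965694 0.21346224] unit [ -2.00411764 105.15938767] [-1.79997554e+02  4.84370624e-03  1.73159574e+02] F [-0.49585038 -0.33507261 -0.8240741 ]
```

View pics/s3.png

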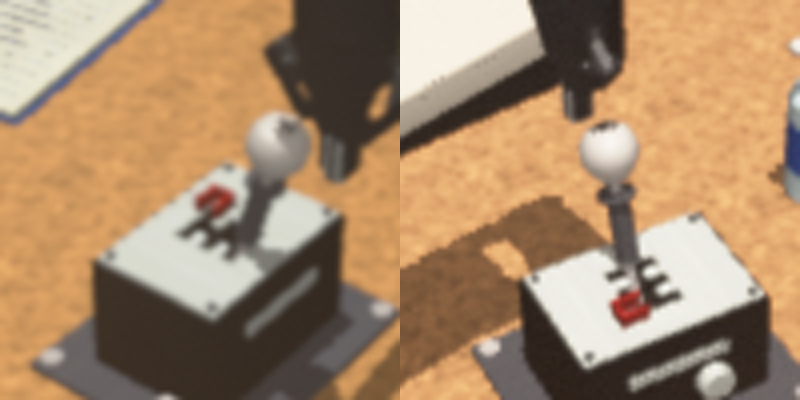

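The knob is clear at crop (278,146) and (609,152), finger free on its left. Approaching toward -y to find contact.

```bash
python3 -m jog '[{"offset":[-0.6,-5,0],"rot":[0,0,0],"hand":0},{"offset":[-0.6,-5,0],"rot":[0,0,0],"hand":0},{"offset":[0,0,0],"rot":[0,0,0],"hand":0}]' | sed -n 2,4p
python3 -m jog '[{"offset":[-0.24,-2,0],"rot":[0,0,0],"hand":0}]' | sed -n 2,4p
python3 -m jog '[{"offset":[-0.24,-2,0],"rot":[0,0,0],"hand":0}]' | sed -n 2,4p
python3 -m jog '[{"offset":[-0.24,-2,0],"rot":[0,0,0],"hand":0}]' | sed -n 2,4p
python3 -m jog '[{"offset":[-0.24,-2,0],"rot":[0,0,0],"hand":0}]' | sed -n 2,4p
python3 -m jog '[{"offset":[-0.24,-2,0],"rot":[0,0,0],"hand":0}]' | sed -n 2,4p
```

```text
ee_pos: [0.5277, 0.0688, 0.2134]
tcp_rot: [-180.0, 0.0, 173.1]
contact_force: [-0.7, 0.0, -0.5]
ee_pos: [0.5276, 0.0675, 0.2134]
tcp_rot: [180.0, 0.0, 173.1]
contact_force: [0.2, -0.3, 0.7]
ee_pos: [0.5274, 0.0655, 0.2133]
tcp_rot: [180.0, 0.0, 173.2]
contact_force: [-0.8, -0.3, -0.7]
ee_pos: [0.5272, 0.0635, 0.2133]
tcp_rot: [-180.0, 0.0, 173.2]
contact_force: [-0.5, 0.1, 0.1]
ee_pos: [0.527, 0.0616, 0.2133]
tcp_rot: [180.0, -0.0, 173.2]
contact_force: [0.5, 4.5, 0.6]
ee_pos: [0.527, 0.06, 0.2136]
tcp_rot: [179.9, 0.0, 173.2]
contact_force: [-0.3, 5.3, 5.7]
```

```bash
python3 -m jog '[{"offset":[-0.24,-2,0],"rot":[0,0,0],"hand":0}]' | sed -n 2,4p
python3 -m jog '[{"offset":[-0.24,-2,0],"rot":[0,0,0],"hand":0}]' | sed -n 2,4p
python3 -m jog '[{"offset":[-0.24,-2,0],"rot":[0,0,0],"hand":0}]' | sed -n 2,4p
python3 -m jog '[{"offset":[-0.24,-2,0],"rot":[0,0,0],"hand":0}]' | sed -n 2,4p; python3 knob.py
```

```text
ee_pos: [0.527, 0.0582, 0.2141]
tcp_rot: [179.9, 0.1, 173.2]
contact_force: [0.4, 7.7, 10.0]
ee_pos: [0.527, 0.0563, 0.2146]
tcp_rot: [179.9, 0.2, 173.2]
contact_force: [0.8, 8.9, 13.9]
ee_pos: [0.5269, 0.0545, 0.215]
tcp_rot: [179.9, 0.2, 173.2]
contact_force: [0.0, 8.1, 12.9]
ee_pos: [0.5266, 0.0524, 0.215]
tcp_rot: [179.9, 0.2, 173.2]
contact_force: [1.1, 7.3, 8.6]
scene [  0.75 320.86 184.3    7.72]
side [  0.62 307.29 189.88   8.96]
knob [0.51843195 0.0137363  0.21793295] 0.001589527530419816 unit mm [-3.60194024 38.07767529] tcp [0.52640626 0.05208899 0.21453871] [-0.22483475 77.10476294] [0.59816355 6.2110083  6.96173061] 6.4333
```

The knob slides across the lane (y ≈ 38-41), but the upward force suggests the finger's flare leans on the ball. I'll back off and turn the tool 90° so that the plain 22 mm side pushes.

```bash
python3 -c "
from h import *
print(telemetry.get_state()['joint_pos'])"
python3 -m jog '[{"offset":[1.2,10,0],"rot":[0,0,0],"hand":0},{"offset":[1.2,10,0],"rot":[0,0,0],"hand":0},{"offset":[0,0,0],"rot":[0,0,0],"hand":0}]'
```

```text
[ 1.65808776e+00  1.52422489e+01  9.19218880e+01  5.77593223e-02
  7.26788789e+01 -8.15274147e+01]
time_s: 6.68
ee_pos: [0.5282, 0.0733, 0.213]
tcp_rot: [180.0, -0.0, 173.2]
contact_force: [-0.1, 0.8, 0.9]
gripper_width: -0.0002
gripper_force: 0.0
```

```bash
python3 -m jog '[{"offset":[0,0,0],"rot":[0,0,-7],"hand":0},{"offset":[0,0,0],"rot":[0,0,-7],"hand":0},{"offset":[0,0,0],"rot":[0,0,-7],"hand":0},{"offset":[0,0,0],"rot":[0,0,-7],"hand":0},{"offset":[0,0,0],"rot":[0,0,-7],"hand":0},{"offset":[0,0,0],"rot":[0,0,-7],"hand":0},{"offset":[0,0,0],"rot":[0,0,-7],"hand":0}]' | sed -n 1,4p
python3 -m jog '[{"offset":[0,0,0],"rot":[0,0,-7],"hand":0},{"offset":[0,0,0],"rot":[0,0,-7],"hand":0},{"offset":[0,0,0],"rot":[0,0,-7],"hand":0},{"offset":[0,0,0],"rot":[0,0,-7],"hand":0},{"offset":[0,0,0],"rot":[0,0,-7],"hand":0},{"offset":[0,0,0],"rot":[0,0,-6],"hand":0},{"offset":[0,0,0],"rot":[0,0,0],"hand":0},{"offset":[0,0,0],"rot":[0,0,0],"hand":0}]' | sed -n 1,4p
python3 knob.py
```

```text
time_s: 7.27
ee_pos: [0.5281, 0.0718, 0.213]
tcp_rot: [-180.0, -0.0, 123.8]
contact_force: [-0.5, 0.4, 0.1]
time_s: 7.93
ee_pos: [0.5282, 0.0718, 0.2131]
tcp_rot: [-180.0, 0.0, 83.4]
contact_force: [-0.1, -0.4, -0.2]
scene [  0.81 320.95 183.93   8.1 ]
side [  0.71 308.48 189.98   8.61]
knob [0.51975599 0.01248618 0.21871837] 0.0005262773180471263 unit mm [-2.13918765 36.99312237] tcp [0.52819664 0.07176381 0.21316446] [-0.77662566 96.85316726] [-0.19421419  0.42618534 -0.93918983] 8.0333
```

```bash
python3 -m jog '[{"offset":[-1,-9,0],"rot":[0,0,0],"hand":0},{"offset":[-1,-8,0],"rot":[0,0,0],"hand":0},{"offset":[0,0,0],"rot":[0,0,0],"hand":0}]' | sed -n 2,4p
for i in 1; do :; done
python3 -m jog '[{"offset":[-0.24,-2,0],"rot":[0,0,0],"hand":0}]' | sed -n 2,4p
python3 -m jog '[{"offset":[-0.24,-2,0],"rot":[0,0,0],"hand":0}]' | sed -n 2,4p
python3 -m jog '[{"offset":[-0.24,-2,0],"rot":[0,0,0],"hand":0}]' | sed -n 2,4p
python3 -m jog '[{"offset":[-0.24,-2,0],"rot":[0,0,0],"hand":0}]' | sed -n 2,4p
```

```text
ee_pos: [0.5261, 0.0532, 0.2133]
tcp_rot: [-180.0, 0.0, 83.1]
contact_force: [0.8, 0.3, 0.3]
ee_pos: [0.526, 0.0522, 0.2133]
tcp_rot: [180.0, -0.0, 83.1]
contact_force: [-0.1, 1.1, 0.4]
ee_pos: [0.5258, 0.0505, 0.2134]
tcp_rot: [180.0, -0.0, 83.2]
contact_force: [1.2, 4.2, 3.2]
ee_pos: [0.5257, 0.049, 0.2137]
tcp_rot: [180.0, -0.1, 83.2]
contact_force: [0.3, 4.8, 4.0]
ee_pos: [0.5255, 0.047, 0.2137]
tcp_rot: [180.0, -0.0, 83.2]
contact_force: [1.5, 4.0, 3.2]
```

Contact at y = 76.5 gives knob y = 41.5, consistent with the travel so far. Pushing on toward the middle, stopping a bit short.

```bash
python3 -m jog '[{"offset":[-0.5,-4,0.5],"rot":[0,0,0],"hand":0},{"offset":[-0.5,-4,0.5],"rot":[0,0,0],"hand":0},{"offset":[-0.5,-4,0.5],"rot":[0,0,0],"hand":0},{"offset":[-0.5,-4,0.5],"rot":[0,0,0],"hand":0},{"offset":[0,0,0],"rot":[0,0,0],"hand":0}]' | sed -n 1,4p
python3 -m jog '[{"offset":[-0.5,-4,0.5],"rot":[0,0,0],"hand":0},{"offset":[-0.5,-4,0.5],"rot":[0,0,0],"hand":0},{"offset":[-0.4,-3,0.5],"rot":[0,0,0],"hand":0},{"offset":[-0.4,-3,0.5],"rot":[0,0,0],"hand":0},{"offset":[0,0,0],"rot":[0,0,0],"hand":0}]' | sed -n 1,4p
python3 knob.py
```

```text
time_s: 9.03
ee_pos: [0.5232, 0.0299, 0.2153]
tcp_rot: [-180.0, 0.0, 83.1]
contact_force: [0.2, 0.7, 0.5]
time_s: 9.45
ee_pos: [0.5214, 0.016, 0.2173]
tcp_rot: [-180.0, 0.0, 83.1]
contact_force: [0.9, -0.3, -0.3]
scene [  0.55 309.88 179.88   8.88]
side [  0.72 312.88 194.38   8.68]
knob [ 0.51904406 -0.02080344  0.22254631] 0.004059175869965684 unit mm [1.09551547 3.85338063] tcp [0.52128997 0.01633174 0.21700271] [-1.07133244 40.99326039] [ 0.15512626 -0.82956134  0.3742672 ] 9.55
```

```bash
python3 see.py pics/s4.png
```

```text
t 9.7 tcp [0.52134213 0.01664608 0.21702427] unit [-1.61244152 41.74884717] [-1.79966782e+02  1.97320356e-02  8.31543709e+01] F [0.67558943 0.61579787 0.37661835]
```

View pics/s4.png

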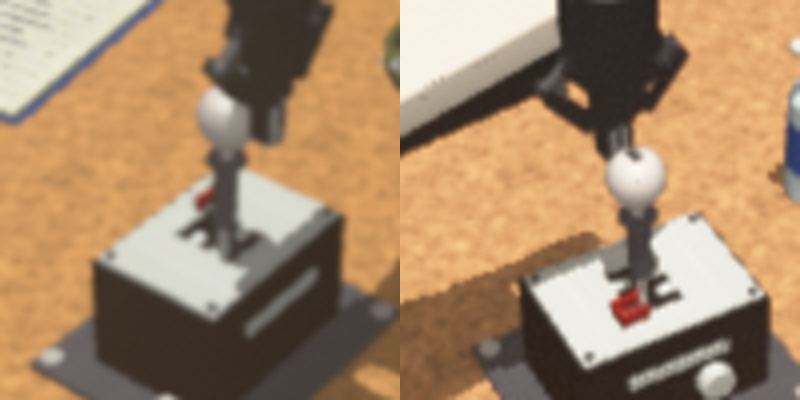

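Knob seen at crop (228,120) and (636,178), slightly left of the middle channel. Creeping the last ~5 mm.

```bash
python3 - <<'E'
from h import *
x,e=tri(ray(grab("scene"),312,180),ray(grab("side"),314,194.5)); print(x,e[0])
E
python3 -m jog '[{"offset":[-0.2,-1.5,0.3],"rot":[0,0,0],"hand":0}]' | sed -n 2,4p
python3 -m jog '[{"offset":[-0.2,-1.5,0.3],"rot":[0,0,0],"hand":0}]' | sed -n 2,4p
python3 -m jog '[{"offset":[-0.2,-1.5,0],"rot":[0,0,0],"hand":0}]' | sed -n 2,4p
```

```text
[ 0.51983726 -0.01807803  0.22172513] 0.0005432660169044431
ee_pos: [0.5212, 0.0155, 0.2174]
tcp_rot: [-180.0, -0.0, 83.2]
contact_force: [0.8, 1.8, -1.0]
ee_pos: [0.521, 0.0139, 0.2177]
tcp_rot: [-180.0, -0.0, 83.2]
contact_force: [1.1, 2.4, -1.3]
ee_pos: [0.5208, 0.0123, 0.2178]
tcp_rot: [-180.0, -0.0, 83.2]
contact_force: [1.3, 3.7, -0.2]
```

Consistent: knob at y ≈ 2. One more step, then round to the front while turning the tool back 90°.

```bash
python3 -m jog '[{"offset":[-0.2,-1.5,0],"rot":[0,0,0],"hand":0},{"offset":[0,0,0],"rot":[0,0,0],"hand":0}]' | sed -n 2,4p
python3 -m jog '[{"offset":[1,8,0],"rot":[0,0,0],"hand":0},{"offset":[1.2,10,0],"rot":[0,0,0],"hand":0},{"offset":[0,0,0],"rot":[0,0,0],"hand":0},{"offset":[19.5,-2.3,0],"rot":[0,0,7],"hand":0},{"offset":[19.5,-2.3,0],"rot":[0,0,7],"hand":0},{"offset":[21,-2.4,0],"rot":[0,0,7],"hand":0},{"offset":[0,0,0],"rot":[0,0,7],"hand":0},{"offset":[0,0,0],"rot":[0,0,7],"hand":0},{"offset":[0,0,0],"rot":[0,0,7],"hand":0},{"offset":[0,0,0],"rot":[0,0,7],"hand":0}]' | sed -n 1,4p
python3 -m jog '[{"offset":[0,0,0],"rot":[0,0,7],"hand":0},{"offset":[0,0,0],"rot":[0,0,7],"hand":0},{"offset":[0,0,0],"rot":[0,0,7],"hand":0},{"offset":[0,0,0],"rot":[0,0,7],"hand":0},{"offset":[0,0,0],"rot":[0,0,7],"hand":0},{"offset":[0,0,0],"rot":[0,0,6],"hand":0},{"offset":[0,0,0],"rot":[0,0,0],"hand":0}]' | sed -n 1,4p
python3 knob.py
```

```text
ee_pos: [0.5207, 0.0105, 0.218]
tcp_rot: [180.0, -0.0, 83.1]
contact_force: [-0.3, 2.3, -0.3]
time_s: 11.05
ee_pos: [0.5829, 0.022, 0.2176]
tcp_rot: [-180.0, -0.0, 132.5]
contact_force: [-0.4, 0.2, 1.1]
time_s: 11.63
ee_pos: [0.5829, 0.0221, 0.2178]
tcp_rot: [-180.0, -0.0, 173.5]
contact_force: [1.0, -0.4, -0.5]
scene [  0.35 325.27 200.82  13.01]
side [  0.78 314.06 195.61   8.28]
knob [0.54184606 0.03084431 0.17454205] 0.009807152605562145 unit mm [17.62180915 57.83765732] tcp [0.58287202 0.02197907 0.21779696] [59.40885963 53.89242048] [-0.05167314 -0.45335947  0.47902143] 11.7333
```

```bash
python3 -m jog '[{"offset":[-2.2,-18,0],"rot":[0,0,0],"hand":0},{"offset":[-2.2,-18,0],"rot":[0,0,0],"hand":0},{"offset":[-2.2,-18,0],"rot":[0,0,0],"hand":0},{"offset":[0,0,0],"rot":[0,0,0],"hand":0},{"offset":[-8,1,0],"rot":[0,0,0],"hand":0},{"offset":[-8,1,0],"rot":[0,0,0],"hand":0},{"offset":[0,0,0],"rot":[0,0,0],"hand":0}]' | sed -n 1,4p
python3 see.py pics/s5.png
```

```text
time_s: 12.32
ee_pos: [0.559, -0.0293, 0.218]
tcp_rot: [180.0, -0.0, 173.1]
contact_force: [0.4, 0.0, -0.3]
t 12.4667 tcp [ 0.56026393 -0.02968338  0.21812552] unit [42.52115361  0.35378531] [1.79998094e+02 2.50203136e-02 1.73169595e+02] F [-0.10397344 -0.12693439  0.4306278 ]
```

View pics/s5.png

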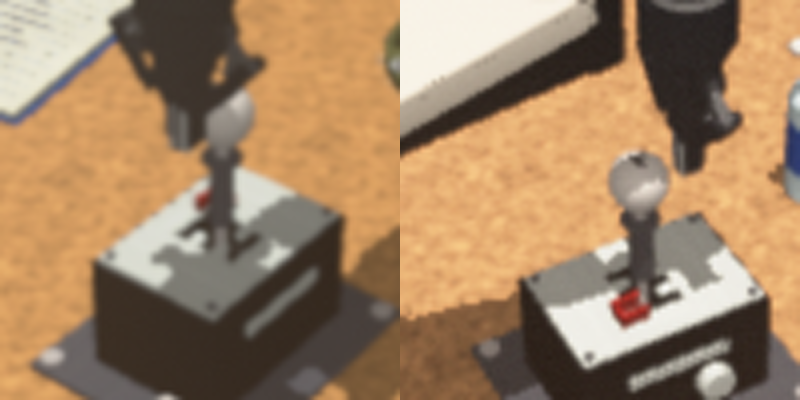

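The finger stands in front of the knob (crop (230,118) / (639,180)), and the stick is at the middle of the lane. Pushing toward -x in small steps.

```bash
python3 -m jog '[{"offset":[-3,0.36,0],"rot":[0,0,0],"hand":0},{"offset":[-2,0.24,0],"rot":[0,0,0],"hand":0}]' | sed -n 2,4p
python3 -m jog '[{"offset":[-2,0.24,0],"rot":[0,0,0],"hand":0}]' | sed -n 2,4p
python3 -m jog '[{"offset":[-2,0.24,0],"rot":[0,0,0],"hand":0}]' | sed -n 2,4p
python3 -m jog '[{"offset":[-2,0.24,0],"rot":[0,0,0],"hand":0}]' | sed -n 2,4p
python3 -m jog '[{"offset":[-2,0.24,0],"rot":[0,0,0],"hand":0}]' | sed -n 2,4p
python3 -m jog '[{"offset":[-2,0.24,0],"rot":[0,0,0],"hand":0}]' | sed -n 2,4p
```

```text
ee_pos: [0.5551, -0.0294, 0.2178]
tcp_rot: [180.0, -0.0, 173.2]
contact_force: [-0.0, 0.3, 0.3]
ee_pos: [0.5531, -0.0293, 0.2178]
tcp_rot: [-180.0, -0.0, 173.2]
contact_force: [0.5, -1.2, -0.2]
ee_pos: [0.5511, -0.0291, 0.2178]
tcp_rot: [180.0, 0.0, 173.2]
contact_force: [1.1, 0.9, -0.3]
ee_pos: [0.5493, -0.0289, 0.218]
tcp_rot: [180.0, 0.1, 173.2]
contact_force: [2.9, 0.0, 0.7]
ee_pos: [0.5474, -0.0287, 0.2182]
tcp_rot: [180.0, 0.1, 173.1]
contact_force: [3.1, 0.4, 2.2]
ee_pos: [0.5454, -0.0285, 0.2182]
tcp_rot: [180.0, 0.1, 173.2]
contact_force: [3.0, 0.2, 2.6]
```

```bash
python3 -m jog '[{"offset":[-2,0.24,0],"rot":[0,0,0],"hand":0},{"offset":[-2,0.24,0],"rot":[0,0,0],"hand":0},{"offset":[-2,0.24,0],"rot":[0,0,0],"hand":0}]' | sed -n 2,4p
python3 -m jog '[{"offset":[-3,0.36,0],"rot":[0,0,0],"hand":0},{"offset":[-3,0.36,0],"rot":[0,0,0],"hand":0},{"offset":[-3,0.36,0],"rot":[0,0,0],"hand":0}]' | sed -n 2,4p
python3 -m jog '[{"offset":[-3,0.36,0],"rot":[0,0,0],"hand":0},{"offset":[-3,0.36,0],"rot":[0,0,0],"hand":0},{"offset":[-3,0.36,0],"rot":[0,0,0],"hand":0}]' | sed -n 2,4p
```

```text
ee_pos: [0.5392, -0.0278, 0.218]
tcp_rot: [-180.0, 0.0, 173.2]
contact_force: [3.3, 0.2, 2.1]
ee_pos: [0.5299, -0.0267, 0.2179]
tcp_rot: [-180.0, -0.0, 173.2]
contact_force: [2.3, -1.2, 1.9]
ee_pos: [0.5209, -0.0256, 0.2178]
tcp_rot: [-180.0, -0.0, 173.2]
contact_force: [2.8, -0.6, 1.2]
```

```bash
python3 -m jog '[{"offset":[-2,0.24,0],"rot":[0,0,0],"hand":0},{"offset":[-2,0.24,0],"rot":[0,0,0],"hand":0},{"offset":[-2,0.24,0],"rot":[0,0,0],"hand":0}]' | sed -n 2,4p
python3 -m jog '[{"offset":[-2,0.24,0],"rot":[0,0,0],"hand":0}]' | sed -n 2,4p
python3 -m jog '[{"offset":[-2,0.24,0],"rot":[0,0,0],"hand":0}]' | sed -n 2,4p
python3 -m jog '[{"offset":[-1,0.12,0],"rot":[0,0,0],"hand":0}]' | sed -n 2,4p
```

```text
ee_pos: [0.515, -0.0249, 0.2176]
tcp_rot: [-180.0, -0.0, 173.2]
contact_force: [2.8, -1.1, -2.1]
ee_pos: [0.513, -0.0246, 0.2176]
tcp_rot: [-180.0, -0.0, 173.2]
contact_force: [2.2, -0.6, -2.6]
ee_pos: [0.511, -0.0244, 0.2176]
tcp_rot: [180.0, -0.0, 173.2]
contact_force: [3.5, -0.1, -1.8]
ee_pos: [0.51, -0.0242, 0.2177]
tcp_rot: [180.0, -0.0, 173.2]
contact_force: [3.6, 0.1, -2.7]
```

```bash
python3 -m jog '[{"offset":[-1,0.12,0],"rot":[0,0,0],"hand":0}]' | sed -n 2,4p
python3 -m jog '[{"offset":[-1,0.12,0],"rot":[0,0,0],"hand":0}]' | sed -n 2,4p
python3 -m jog '[{"offset":[-1,0.12,0],"rot":[0,0,0],"hand":0}]' | sed -n 2,4p
```

```text
ee_pos: [0.5092, -0.0241, 0.2178]
tcp_rot: [180.0, 0.0, 173.2]
contact_force: [6.1, -0.0, -4.6]
ee_pos: [0.5085, -0.024, 0.2178]
tcp_rot: [180.0, 0.0, 173.2]
contact_force: [8.6, -1.0, -5.7]
ee_pos: [0.5078, -0.024, 0.2178]
tcp_rot: [180.0, 0.1, 173.2]
contact_force: [11.4, -1.6, -6.7]
```

The force climbs stiffly at knob x ≈ -42: the solid end. A firmer press, then retreat forward and up.

```bash
python3 -m jog '[{"offset":[-1.5,0.18,0],"rot":[0,0,0],"hand":0},{"offset":[-1.5,0.18,0],"rot":[0,0,0],"hand":0},{"offset":[0,0,0],"rot":[0,0,0],"hand":0}]' | sed -n 2,4p
python3 -m jog '[{"offset":[3,-0.4,0],"rot":[0,0,0],"hand":0},{"offset":[8,-1,0],"rot":[0,0,0],"hand":0},{"offset":[10,-1.2,0],"rot":[0,0,0],"hand":0},{"offset":[15,-1.8,0],"rot":[0,0,0],"hand":0},{"offset":[0,0,25],"rot":[0,0,0],"hand":0},{"offset":[0,0,30],"rot":[0,0,0],"hand":0},{"offset":[0,0,30],"rot":[0,0,0],"hand":0},{"offset":[0,0,30],"rot":[0,0,0],"hand":0},{"offset":[0,0,0],"rot":[0,0,0],"hand":0},{"offset":[0,0,0],"rot":[0,0,0],"hand":0}]'
python3 see.py pics/s6.png
```

```text
ee_pos: [0.5058, -0.0238, 0.2178]
tcp_rot: [180.0, 0.3, 173.1]
contact_force: [19.9, -2.8, -12.4]
time_s: 15.63
ee_pos: [0.5406, -0.0279, 0.3342]
tcp_rot: [180.0, 0.1, 173.2]
contact_force: [0.4, 1.0, -1.0]
gripper_width: 0.0
gripper_force: 0.0
t 15.7833 tcp [ 0.54003172 -0.02790368  0.33161729] unit [22.22054454 -0.27461584] [ 1.79998729e+02 -1.32339001e-01  1.73154926e+02] F [-0.58382599 -0.43096825 -0.29208452]
```

View pics/s6.png

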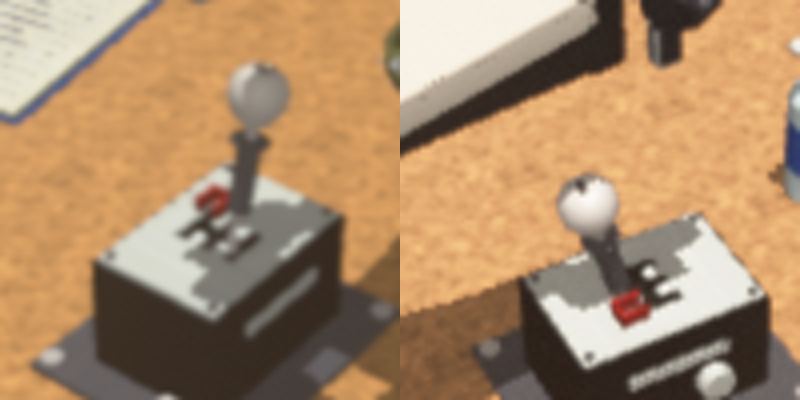

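The lever stands at the rear of the middle channel, next to the red lug. Knob at crop (258,94) and (588,204). One numeric check before handing in.

Run:
```python
from h import *
x,e=tri(ray(grab("scene"),319.4,173.4),ray(grab("side"),301.9,200.9)); y=np.radians(-6.8)
d=x[:2]-[.5175,-.0245]; print(x,e[0],"unit",(d[0]*np.cos(y)+d[1]*np.sin(y))*1e3,(-d[0]*np.sin(y)+d[1]*np.cos(y))*1e3)
```

```text
[ 0.47477192 -0.01888121  0.21967752] 0.0003557988985021727 unit -43.09279428149552 0.5200943558581359
```

Knob at (-43, 0.5, 220), against the expected (-42, 0, 220.5): fully home in fourth.

```bash
python3 -c "
from workcell import finish_job
print(finish_job())"
```

```text
the job is handed in; nothing more can be done
None
```

The lever was pushed through neutral and fully home into fourth against the solid end, without entering third, fifth or reverse and without gripping; the job was handed in at about 16 s with the gripper clear of the knob.

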